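Load two cartons into the gravity flow lane

ROBOT

A 6-joint arm with a two-finger parallel gripper is mounted at the origin on a cart in front of the work surface, level with it; the furniture and walls round the work are solid. World frame = base frame: x ahead of the robot, y to its left, z up, the work surface at z = 0. Lengths are in m, angles in degrees, forces in N, time in s.
With the tool pointing down it reaches from about 0.325 to 1 m from the base axis. Payload 5.1 kg.
Tool frame: the origin (TCP) lies on the centre line of the jaws, within the pads' length; the fingertips stand 17 mm ahead of it and the grasp point (between the pads) lies 2 mm behind it; z points along the fingers, y is the line along which they close (so a half turn about z gives the same grasp; the last joint's range is limited). The gripper opens to 85 mm and grips with 20 to 120 N. Pads are 22 mm wide; open, the fingers measure 114 mm over their backs; the gripper's body (76 mm by 85 mm) begins 54 mm behind the grasp point. The pads swing forward as they close: fully open they stand 13 mm farther back than shut.
Start: joints at [-76.696, 7.093, 94.555, -0, 78.352, -4.733], TCP at [0.201, -0.618, 0.227] pointing down, gripper open.
Joint ranges: [-149.61, 149.61], [-58.7, 133.49], [1.44, 155.28], [-77.14, 257.14], [18.33, 153.61], [-166.67, 166.67]. Speed limits (degrees/s): [147.25, 147.25, 180, 180, 180, 180].

INTERFACE

Orientations are given as a 3x3 rotation matrix whose columns are the frame's x, y, z axes.
In Python, from station import ctrl, camrig, ticket, observe gives the robot as it stands (ctrl), with the cameras (camrig), the job (ticket) and the readings as plain functions.
- The arm moves only by the shell command python3 jog.py, which reads ROWS from standard input. ROWS is a JSON list of rows, 1 to 20 of them, each of 5 numbers: the finger opening in m, then dx, dy, dz in m, then a turn about the tool's z in degrees; each row is the pose to reach, as a shift and turn from the pose commanded when the command began, along the tool's axes at that moment; what a row does not reach only later rows make up. A row lasts 1/12 s, in which the tool goes at most 0.0417 m and 7.16 degrees, less where a joint would pass 70% of its speed; a pose out of reach is approached as far as the arm can. The fingers move at their own pace and stop on an object; the grip force is fixed at half the most. Time passes only in rows, so rows that do not move let the fingers close. It prints the time, the measured TCP pose, the force, the opening and the grip force at its end. Input that does not fit is refused with a message, and nothing moves.
- observe(): the state, without advancing time (a new reading comes with each control period).
- camrig.snapshot(name): name is "side" or "top" or "wrist"; returns the picture (420x560x3 uint8, red, green, blue); there is no depth.
- camrig.get_calibration(name): a dict with "vertical_fov" (degrees; the focal length in pixels is half the picture's height over the tangent of half this angle, whatever the lens; pixels are square), "cx", "cy" (the principal point, pixels), "k1" (the pictures are not rectified: a ray, as slopes to the right and down, at radius r is drawn at 1 + k1 r^2 times it, then the intrinsics apply), "eye" and "orientation" of the camera in the world. Camera axes: x right, y up, looking along -z (the intrinsics and any distortion apply to the point x, -y, -z); pixel columns grow to the right and rows downward; lengths in m; the calibration is good to about 2 mm. A picture is of the moment at which its call begins: read the wrist's pose just before it. get_calibration takes no time and is no camera call; for the wrist camera it gives the pose at the moment of the call.
- ticket.job_done(): hands the job in; it is judged then, once.
The state is a dict: "time_s": time; "joint_pos": joint angles; "joint_velocities": joint speeds; "effort": joint torques, N m; "eef_pos": TCP position; "orientation": TCP orientation; "contact_force": force on the tool from outside, world axes, zero at the start; "ft_torque": the same for the moment, N m; "opening": finger opening in m; "gripper_force": force on a finger pad.
Only numpy, scipy, OpenCV 4.12 (cv2) and the standard library are available. Lean on these libraries where they do the work, as an engineer would, in place of code of your own. Each camera call takes 0.05 s, during which the arm holds its last target. There are 200 camera calls.

TASK

Load both cartons into the sloped roller lane, one after the other, standing upright with their length along the lane: set each down on the rollers at the high end, uphill of the hold-back dog, and help it over the dog so that it runs down to the sprung bumper. Press the second one home against the first gently, without driving the bumper hard against its end, until the dog springs up behind it and holds both cartons against the bumper.

Things in the scene. Friction and masses are not known exactly. Their poses are not given: they have to be found in the camera images.
- lane: Sloped roller lane on steel legs, fixed to the table, falling away from the robot at 0.23 rad. Origin 55 mm over the table, in the plane of the roller tops, midway between the rails, at the released bumper's face. x points downhill, y across to the left, z square out of the roller plane. Aluminium rails, x = -0.335 to +0.04, inside width 67 mm, outside 91 mm, tops 20 mm over the rollers.
- entry (a point): Where a carton is set down: on the roller plane, mid-lane, at lane x = -0.270, uphill of the dog. Let go here or up to 10 mm uphill, a carton creeps on and stops with its leading bottom edge on the dog's ramp (centre near x = -0.257). Rollers 16 mm diameter, 22 mm apart, braked: pushed past the dog, a carton runs down by itself at about 0.1 to 0.3 m/s.
- bumper (a joint): Travel in m of the sprung bumper (black plate 60 mm wide, 48 mm tall) at the low end: 0 released, 0.009 at its hard stop; spring 1.5 N per mm, 13.5 N at the hard stop, rigid beyond. With both cartons held by the dog it stays pressed by about 5 mm.
- dog (a joint): Angle in rad of the hold-back dog, a steel tongue 26 mm wide in the lane floor, hinged at its uphill end (lane x = -0.225), sprung up with about 1.5 N at its nose: 0 fully up, about 0.23 with a carton lying on it. Cartons ride down over it as over a ramp; when a carton's rear end has passed the nose it snaps up and blocks the way back.
- dog_nose (a point): Nose of the dog (downhill end): when up at lane x = -0.196, 7 mm over the roller plane. Two cartons touching each other and the released bumper would end at x = -0.200, so the bumper must be pressed by some 6 to 7 mm (a push of about 6 to 10 N on the second carton) before the dog snaps up; a push of 12 N is enough.
- carton_a: Plain brown cardboard carton, closed, with a paper strip along its top: 100 mm long (x), 60 mm wide (y), 75 mm tall (z), about 0.5 kg, rigid. Origin at the centre of its underside, z up. It starts on the table to the left of the lane, its length roughly away from the robot.
- carton_b: Second carton, identical to the first (100 x 60 x 75 mm, same frame); it starts on the table to the right of the lane. Either may be loaded first.
- cup_near: Bystander: small steel cup, 58 mm across, 29 mm tall, origin under its centre.
- sugar: Bystander: tall clear jar with white filling and a lid, 81 mm across, 163 mm tall, origin under its centre.
- vanilla: Bystander: small jar with a yellow lid, 45 mm across, 100 mm tall, origin under its centre.

How it is judged (in metres and radians):
On the way, in this order (a step that is already met when the one before it is completed fails the run):
1. a carton stands on the rollers at the high end, uphill of the dog (((x of carton_a in the frame of lane between -0.33 and -0.235 m and y of carton_a in the frame of lane between -0.008 and 0.008 m and z of carton_a in the frame of lane between -0.006 and 0.006 m) or (x of carton_b in the frame of lane between -0.33 and -0.235 m and y of carton_b in the frame of lane between -0.008 and 0.008 m and z of carton_b in the frame of lane between -0.006 and 0.006 m))), for 0.1 s.
2. that carton has run down to the bumper (((x of carton_a in the frame of lane above -0.062 m and z of carton_a in the frame of lane below 0.006 m) or (x of carton_b in the frame of lane above -0.062 m and z of carton_b in the frame of lane below 0.006 m))), for 0.1 s.
3. the other carton stands on the rollers at the high end, uphill of the dog (((x of carton_a in the frame of lane above -0.062 m and x of carton_b in the frame of lane between -0.33 and -0.235 m and y of carton_b in the frame of lane between -0.008 and 0.008 m and z of carton_b in the frame of lane between -0.006 and 0.006 m) or (x of carton_b in the frame of lane above -0.062 m and x of carton_a in the frame of lane between -0.33 and -0.235 m and y of carton_a in the frame of lane between -0.008 and 0.008 m and z of carton_a in the frame of lane between -0.006 and 0.006 m))), for 0.1 s.
At the end, for the whole second after the job is handed in: Both cartons stand upright on the rollers (within 0.08 rad of the lane, undersides within 4 mm of the roller plane), end to end against the bumper (centres at lane x -0.050 to -0.038 and -0.150 to -0.138), at rest; the dog is up behind them (below 0.08 rad) and the bumper stays pressed by 2 to 8 mm (((x of carton_a in the frame of lane between -0.05 and -0.038 m and x of carton_b in the frame of lane between -0.15 and -0.138 m) or (x of carton_b in the frame of lane between -0.05 and -0.038 m and x of carton_a in the frame of lane between -0.15 and -0.138 m)) and angle between the z axis of each of carton_a, carton_b and the z axis of lane, either way round below 0.08 rad and z of each of carton_a, carton_b in the frame of lane below 0.004 m and value of joint dog below 0.08 rad and value of joint bumper between 0.002 and 0.008 m and linear speed of each of carton_a, carton_b below 0.02 m/s); the robot touches nothing.
It fails at once if a carton was rammed against the bumper (over 25 N) (contact force between any of carton_a, carton_b and bumper above 25 N).
It fails at once if a carton was tipped over (angle between any of carton_a, carton_b's own z axis and vertical above 1 rad).
It fails at once if a bystander was disturbed (moved over 30 mm) (distance of any of cup_near, sugar, vanilla from where it was at the start of the episode above 0.03 m).
It also fails if it takes over 72 s, if anything falls off the work surface, if the arm or the gripper's body presses on something with over 40 N, if the wrist force passes 120 N, or if a joint passes its speed limit or range.

## Working session

There is one attempt and no reset: what is moved stays moved. The work goes in short steps, Python scripts to look and compute and a shell command to move; the robot and the scene stay as the last step left them, time stands still between calls to the robot, and variables do not carry over. Pictures are saved under pics/ and viewed, at most 10 in all, crops included, and the job is handed in when it is done.

```bash
ls; mkdir -p pics; python3 - <<'E'
from station import ctrl, camrig, ticket, observe
import cv2,numpy as np
for n in("top","side"):
    im=camrig.snapshot(n); cv2.imwrite(f"pics/{n}0.png",im[:,:,::-1]); print(n,camrig.get_calibration(n))
o=observe();print(o['eef_pos'],o['orientation'],o['time_s'])
E
```

```text
jog.py
pics
station.py
top {'vertical_fov': 45.77182036363174, 'cx': 278.93098206648597, 'cy': 205.67937544856633, 'k1': 0.032004776060522856, 'eye': array([ 4.23317554e-01, -4.48266418e-04,  1.46687586e+00]), 'orientation': array([[-0.0283171 ,  0.99184452, -0.12426821],
       [-0.99959398, -0.0277035 ,  0.00666325],
       [ 0.00316625,  0.12440644,  0.99222629]])}
side {'vertical_fov': 43.02834745365807, 'cx': 285.05146381871486, 'cy': 209.72689870429562, 'k1': -0.20816861388931146, 'eye': array([0.51955693, 1.21842319, 1.11040266]), 'orientation': array([[-0.99756944,  0.04040437, -0.05676885],
       [-0.06946042, -0.64116991,  0.76424891],
       [-0.00551949,  0.76633454,  0.64241801]])}
[ 0.20110127 -0.6175166   0.22546347] [[ 9.50854421e-01  3.09637987e-01 -4.33549334e-04]
 [ 3.09638245e-01 -9.50852585e-01  1.87593003e-03]
 [ 1.68617692e-04 -1.91797981e-03 -9.99998146e-01]] 0.1
```

View pics/top0.png

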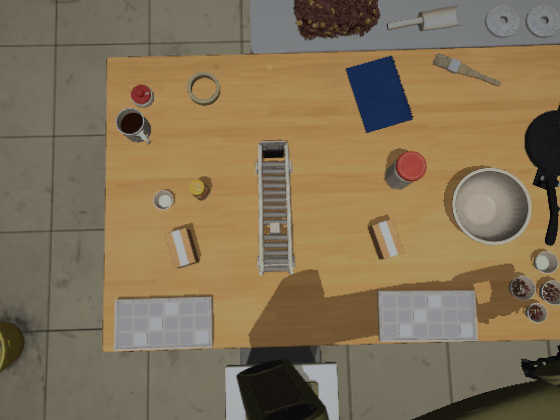

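View pics/side0.png

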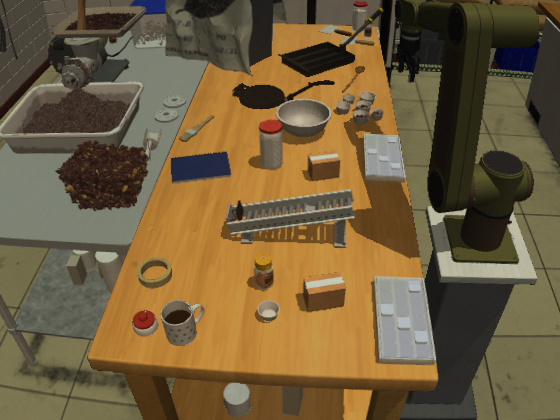

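The top view shows the left carton at about (182,247), the right one at (387,239), and the lane from (273,143, low end) to (276,270, high end). The yellow-lid jar (197,188) and the cup (163,200) sit just beyond the left carton. I'll zoom in to measure.

```bash
cat > h.py <<'E'
import cv2,numpy as np
from station import ctrl, camrig, ticket, observe
def ray(n,uv,cal=None):
    c=cal or camrig.get_calibration(n); f=210/np.tan(np.radians(c['vertical_fov']/2))
    d=(np.atleast_2d(uv).astype(float)-[c['cx'],c['cy']])/f; s=d.copy()
    for _ in range(20): s=d/(1+c['k1']*(s**2).sum(1,keepdims=True))
    v=np.c_[s[:,0],-s[:,1],-np.ones(len(s))]@np.array(c['orientation']).T
    return np.array(c['eye']),v
def plane(n,uv,z,cal=None):
    e,v=ray(n,uv,cal); return e+v*((np.asarray(z)-e[2])/v[:,2])[:,None]
def lanehit(n,uv,h,O,yaw,cal=None):
    "intersect with plane h above roller plane, returns lane coords"
    L=lanerot(yaw); e,v=ray(n,uv,cal); p=(e-O)@L; w=v@L
    return p+w*((h-p[2])/w[:,2])[:,None]
def lanerot(yaw):
    c,s=np.cos(.23),np.sin(.23); Z=np.array([[np.cos(yaw),-np.sin(yaw),0],[np.sin(yaw),np.cos(yaw),0],[0,0,1]])
    return Z@np.array([[c,0,s],[0,1,0],[-s,0,c]])
E
python3 - <<'E'
from h import *
im=cv2.imread("pics/top0.png"); hsv=cv2.cvtColor(im,cv2.COLOR_BGR2HSV)
for x0,y0 in((155,215),(360,210)):
    c=hsv[y0:y0+65,x0:x0+60]; m=((c[...,1]<70)&(c[...,2]>140)).astype(np.uint8)
    cs,_=cv2.findContours(m,0,1); k=max(cs,key=cv2.contourArea); b=cv2.boxPoints(cv2.minAreaRect(k))+[x0,y0]
    p=plane("top",b,[.075]*4); print(b.round(1).tolist(),p[:,:2].round(4).tolist(),p.mean(0).round(4))
z=lambda a,s:cv2.resize(a,None,fx=s,fy=s,interpolation=cv2.INTER_CUBIC)
a=z(im[130:280,245:305],4); l=z(im[215:280,155:215],4);r=z(im[210:275,360:420],4)
o=np.zeros((600,500,3),np.uint8);o[:,:240]=a;o[:260,250:490]=l;o[300:560,250:490]=r
cv2.imwrite("pics/z1.png",o)
E
```

```text
[[170.7, 231.4], [179.2, 229.0], [188.7, 263.2], [180.2, 265.5]] [[0.5338, 0.2946], [0.5397, 0.2711], [0.444, 0.2451], [0.4383, 0.2685]] [0.4889 0.2698 0.075 ]
[[377.8, 223.1], [385.7, 220.2], [398.1, 254.2], [390.1, 257.1]] [[0.5407, -0.2856], [0.5482, -0.3083], [0.4523, -0.3373], [0.4449, -0.3148]] [ 0.4965 -0.3115  0.075 ]
```

View pics/z1.png

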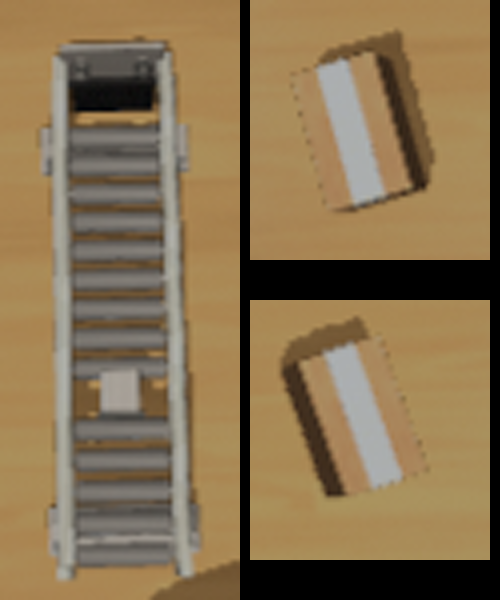

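The zoom shows rail end corners: near end at about (57,578) and (191,576), far end at about (53,50) and (174,48), with the dog tongue at (120,390). Both carton strips are clear. Next I'll raise the wrist camera over the lane for a better fit.

```bash
echo '[[0.085, 0.386, -0.474, -0.195, 18], [0.085, 0.386, -0.474, -0.195, 18], [0.085, 0.386, -0.474, -0.195, 18], [0.085, 0.386, -0.474, -0.195, 18], [0.085, 0.386, -0.474, -0.195, 18], [0.085, 0.386, -0.474, -0.195, 18], [0.085, 0.386, -0.474, -0.195, 18], [0.085, 0.386, -0.474, -0.195, 18], [0.085, 0.386, -0.474, -0.195, 18], [0.085, 0.386, -0.474, -0.195, 18], [0.085, 0.386, -0.474, -0.195, 18], [0.085, 0.386, -0.474, -0.195, 18], [0.085, 0.386, -0.474, -0.195, 18], [0.085, 0.386, -0.474, -0.195, 18], [0.085, 0.386, -0.474, -0.195, 18], [0.085, 0.386, -0.474, -0.195, 18], [0.085, 0.386, -0.474, -0.195, 18], [0.085, 0.386, -0.474, -0.195, 18], [0.085, 0.386, -0.474, -0.195, 18]]' | python3 jog.py
python3 - <<'E'
from h import *
from scipy.optimize import least_squares
c=camrig.get_calibration("wrist"); im=camrig.snapshot("wrist"); cv2.imwrite("pics/w1.png",im[:,:,::-1])
import pickle; pickle.dump(c,open("w1.pkl","wb")); print(c)
uv=np.array([[57,578],[191,576],[53,50],[174,48]])/4+[245,130]
m=np.array([[-.335,.0455,.02],[-.335,-.0455,.02],[.04,.0455,.02],[.04,-.0455,.02]])
e,v=ray("top",uv)
def res(q):
    w=np.array([q[0],q[1],.055])+m@lanerot(q[2]).T-e; w/=-w[:,2:]; t=v/-v[:,2:]; return ((w-t)[:,:2]).ravel()
r=least_squares(res,[.75,0,0]); print(r.x,np.abs(r.fun*1400).round(1))
E
```

```text
time_s: 1.68
eef_pos: [0.4211, -0.0484, 0.4207]
orientation: [[1.0, 0.0, -0.002], [0.0, -1.0, -0.0], [-0.002, 0.0, -1.0]]
contact_force: [0.2, 0.2, 0.5]
opening: 0.0849
gripper_force: 0.0
{'vertical_fov': 70.35510746851156, 'cx': 279.5834077970551, 'cy': 206.91385876805086, 'k1': -0.04603932708128381, 'eye': array([ 0.50291705, -0.0488885 ,  0.5673772 ]), 'orientation': array([[ 8.91974881e-04,  9.49102672e-01,  3.14965590e-01],
       [-9.99999581e-01,  9.10807406e-04,  8.73897524e-05],
       [-2.03931145e-04, -3.14965536e-01,  9.49103087e-01]])}
[ 0.73420132  0.00122173 -0.00714502] [5.2 1.7 5.8 1.7 6.  1.9 5.7 1.9]
```

View pics/w1.png

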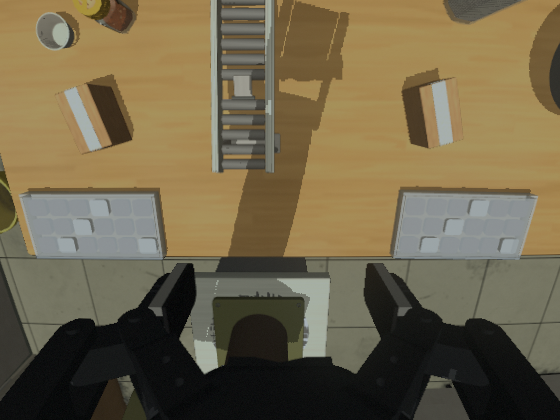

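The wrist view shows the high end of the lane: rails end at about (213,172) and (272,172), and the dog is at (242,85). I'll zoom in for sub-pixel edges.

```bash
python3 - <<'E'
import cv2,numpy as np
im=cv2.imread("pics/w1.png"); t=cv2.imread("pics/top0.png")
o=np.zeros((600,760,3),np.uint8)
o[:600,:400]=cv2.resize(im[60:180,205:285],None,fx=5,fy=5,interpolation=cv2.INTER_CUBIC)
o[:280,410:690]=cv2.resize(t[133:168,257:292],None,fx=8,fy=8,interpolation=cv2.INTER_CUBIC)
o[300:580,410:730]=cv2.resize(t[242:277,255:295],None,fx=8,fy=8,interpolation=cv2.INTER_CUBIC)
cv2.imwrite("pics/z2.png",o)
h=cv2.cvtColor(im,cv2.COLOR_BGR2HSV)
for r in(10,40,70,100,130,160): 
    print(r,im[r,206:222].mean(1).astype(int).tolist(),im[r,262:282].mean(1).astype(int).tolist()); print(h[r,206:222,1].tolist(),h[r,262:282,1].tolist())
E
```

```text
10 [123, 122, 122, 122, 135, 166, 165, 162, 158, 164, 138, 57, 58, 59, 60, 91] [102, 103, 77, 136, 161, 153, 161, 165, 167, 127, 112, 117, 82, 80, 83, 83, 120, 124, 87, 82]
[129, 132, 132, 127, 71, 18, 21, 21, 20, 21, 23, 49, 45, 40, 43, 27] [17, 19, 31, 24, 21, 21, 21, 21, 16, 19, 24, 23, 77, 134, 133, 131, 130, 130, 132, 136]
40 [128, 129, 130, 128, 142, 160, 166, 169, 158, 162, 151, 86, 60, 60, 59, 89] [97, 95, 76, 143, 163, 128, 114, 117, 122, 104, 112, 119, 83, 85, 87, 86, 87, 86, 86, 86]
[125, 124, 123, 125, 64, 24, 22, 13, 19, 21, 21, 31, 43, 43, 40, 25] [15, 18, 55, 26, 20, 25, 24, 23, 24, 26, 24, 25, 86, 129, 130, 132, 130, 131, 131, 131]
70 [129, 129, 129, 128, 131, 166, 165, 168, 161, 165, 160, 58, 63, 63, 64, 76] [69, 69, 68, 109, 116, 109, 114, 119, 125, 106, 116, 122, 81, 83, 84, 85, 85, 85, 83, 84]
[124, 124, 124, 125, 117, 19, 19, 15, 14, 21, 17, 45, 42, 38, 44, 29] [22, 25, 74, 25, 23, 25, 24, 25, 24, 28, 23, 22, 88, 129, 133, 132, 130, 132, 132, 131]
100 [129, 129, 129, 130, 130, 144, 166, 168, 163, 157, 160, 129, 61, 61, 61, 70] [66, 67, 61, 104, 115, 107, 158, 164
[... 169 characters left out ...]
22, 90, 130, 130, 131, 130, 129, 131, 130]
130 [130, 130, 129, 130, 130, 154, 165, 167, 164, 163, 167, 129, 65, 61, 61, 62] [63, 62, 60, 97, 113, 108, 117, 118, 124, 107, 119, 127, 80, 85, 86, 87, 87, 85, 87, 86]
[123, 121, 124, 121, 121, 43, 16, 18, 15, 17, 15, 17, 34, 32, 39, 39] [30, 24, 70, 51, 26, 25, 25, 25, 24, 27, 23, 23, 97, 132, 131, 127, 130, 132, 130, 133]
160 [127, 128, 128, 127, 128, 127, 158, 167, 168, 154, 161, 160, 104, 59, 58, 58] [64, 63, 54, 89, 113, 111, 119, 119, 121, 113, 122, 127, 76, 79, 80, 80, 80, 80, 80, 79]
[128, 127, 127, 128, 127, 114, 23, 18, 19, 21, 21, 20, 23, 40, 37, 38] [30, 27, 35, 55, 24, 26, 25, 25, 22, 26, 24, 23, 97, 136, 136, 136, 136, 136, 138, 140]
```

View pics/z2.png

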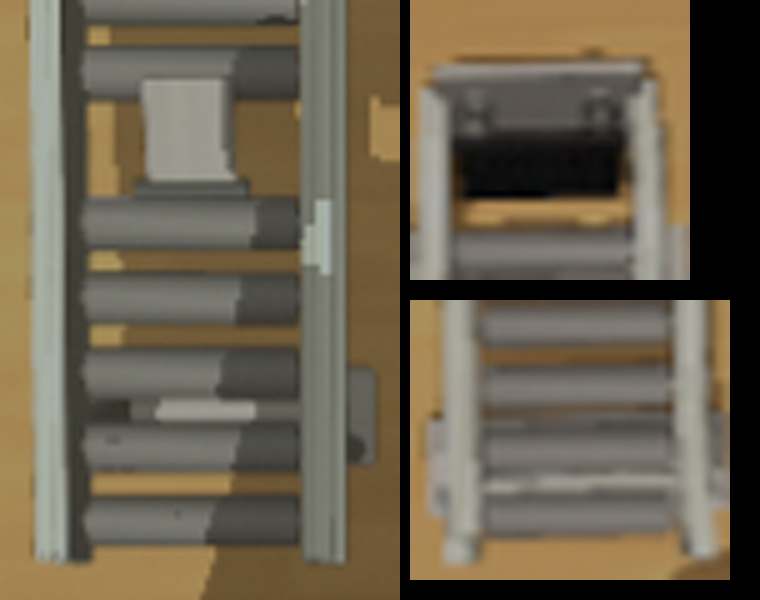

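```bash
python3 - <<'E'
from h import *
import pickle
from scipy.optimize import least_squares
c=pickle.load(open("w1.pkl","rb"))
T=np.array([[259.1,274.3],[293.,274.3],[258.1,143.8],[288.3,143.8]])
W=np.array([[211.5,172],[273.6,172.3],[209.9,10],[273.7,10],[233.4,76],[251.6,76]])
mT=np.array([[-.335,.0455,.02],[-.335,-.0455,.02],[.04,.0455,.02],[.04,-.0455,.02]])
n=np.nan
mW=np.array([[-.335,.0455,.02],[-.335,-.0455,.02],[n,.0455,.02],[n,-.0455,.02],[-.196,.013,.007],[-.196,-.013,.007]])
def res(q,A):
    O=np.array([q[0],q[1],.055]);r=[]
    for nme,uv,m,cal in A:
        for u,p in zip(uv,m):
            d=lanehit(nme,u,p[2],O,q[2],cal)[0]-p; r+=[0 if np.isnan(d[0]) else d[0],d[1]]
    return np.array(r)
a=("top",T,mT,None);b=("wrist",W,mW,c)
for A in([a],[b],[a,b]):
    r=least_squares(res,[.75,0,0],args=(A,)); print(r.x.round(4),(r.fun*1000).round(1))
q=r.x;R=lanerot(q[2]);O=np.array([q[0],q[1],.055])
for x in(-.335,-.275,-.257,-.196,-.146): print(x,(O+R@[x,0,0]).round(4))
# cartons in wrist: strip
im=cv2.imread("pics/w1.png");hsv=cv2.cvtColor(im,cv2.COLOR_BGR2HSV)
for x0,y0 in((50,75),(400,70)):
    k=hsv[y0:y0+90,x0:x0+80]; m=((k[...,1]<60)&(k[...,2]>120)).astype(np.uint8)
    cs,_=cv2.findContours(m,0,1); k=max(cs,key=cv2.contourArea); bx=cv2.boxPoints(cv2.minAreaRect(k))+[x0,y0]
    p=plane("wrist",bx,[.075]*4,c); print(p[:,:2].round(4).tolist(),p.mean(0).round(4))
E
```

```text
[ 0.7324  0.0016 -0.0063] [-2.6 -1.4 -4.6  0.9  4.4 -1.7  2.4  2.2]
[ 7.376e-01  3.800e-03 -7.000e-04] [ 0.9 -1.5  0.5  1.1  0.  -1.6  0.   1.1 -0.5  0.6 -0.6  0.4]
[ 0.7349  0.0024 -0.0058] [-5.1 -2.  -7.2  0.3  1.7 -2.5 -0.4  1.4  3.3 -1.6  3.3  0.9  0.  -0.6
  0.   2.   2.2  1.2  2.3  1. ]
-0.335 [0.4087 0.0043 0.1314]
-0.275 [0.4672 0.0039 0.1177]
-0.257 [0.4847 0.0038 0.1136]
-0.196 [0.5441 0.0035 0.0997]
-0.146 [0.5928 0.0032 0.0883]
[[0.5335, 0.2955], [0.5408, 0.2738], [0.4428, 0.2469], [0.4344, 0.2696]] [0.4879 0.2715 0.075 ]
[[0.5451, -0.2834], [0.5486, -0.3058], [0.4509, -0.3369], [0.4472, -0.3132]] [ 0.498  -0.3098  0.075 ]
```

Lane origin is about (0.7365, 0.0037), yaw about -0.2°. The two views agree on the cartons within 2 mm: B at (0.497, -0.311) yaw 17°, A at (0.4885, 0.2705) yaw 15.5°. I'll go for B first.

```bash
echo '[[0.085, 0.076, 0.262, 0.25, -17], [0.085, 0.076, 0.262, 0.25, -17], [0.085, 0.076, 0.262, 0.25, -17], [0.085, 0.076, 0.262, 0.25, -17], [0.085, 0.076, 0.262, 0.25, -17], [0.085, 0.076, 0.262, 0.25, -17], [0.085, 0.076, 0.262, 0.25, -17], [0.085, 0.076, 0.262, 0.25, -17], [0.085, 0.076, 0.262, 0.25, -17], [0.085, 0.076, 0.262, 0.25, -17], [0.085, 0.076, 0.262, 0.25, -17], [0.085, 0.076, 0.262, 0.371, -17], [0.085, 0.076, 0.262, 0.371, -17], [0.085, 0.076, 0.262, 0.371, -17], [0.085, 0.076, 0.262, 0.371, -17], [0.085, 0.076, 0.262, 0.371, -17]]' | python3 jog.py
echo '[[0.04, 0, 0, 0, 0], [0.04, 0, 0, 0, 0], [0.04, 0, 0, 0, 0], [0.04, 0, 0, 0, 0], [0.04, 0, 0, 0, 0], [0.04, 0, 0, 0, 0], [0.04, 0, 0, 0, 0], [0.04, 0, 0, 0, 0]]' | python3 jog.py
```

```text
time_s: 3.07
eef_pos: [0.4963, -0.3089, 0.0501]
orientation: [[0.956, 0.293, -0.003], [0.293, -0.956, 0.002], [-0.002, -0.003, -1.0]]
contact_force: [0.1, 0.4, 1.8]
opening: 0.0847
gripper_force: 0.0
time_s: 3.73
eef_pos: [0.4998, -0.3107, 0.0555]
orientation: [[0.956, 0.293, 0.005], [0.293, -0.956, -0.003], [0.004, 0.004, -1.0]]
contact_force: [-1.9, 4.4, 7.9]
opening: 0.0586
gripper_force: 64.9
```

```bash
echo '[[0.04, 0, 0, -0.02, 0], [0.04, 0, 0, -0.06, 0], [0.04, 0, 0, -0.1, 0], [0.04, 0, 0, -0.14, 0], [0.04, 0, 0, -0.18, 0], [0.04, 0.066, -0.308, -0.2, 17.2], [0.04, 0.066, -0.308, -0.2, 17.2], [0.04, 0.066, -0.308, -0.2, 17.2], [0.04, 0.066, -0.308, -0.2, 17.2], [0.04, 0.066, -0.308, -0.2, 17.2], [0.04, 0.066, -0.308, -0.2, 17.2], [0.04, 0.066, -0.308, -0.2, 17.2], [0.04, 0.066, -0.308, -0.2, 17.2], [0.04, 0.066, -0.308, -0.2, 17.2], [0.04, 0.066, -0.308, -0.2, 17.2], [0.04, 0.066, -0.308, -0.2, 17.2], [0.04, 0.066, -0.308, -0.2, 17.2]]' | python3 jog.py
python3 - <<'E'
from h import *
import pickle
c=camrig.get_calibration("wrist"); im=camrig.snapshot("wrist")[:,:,::-1].copy(); cv2.imwrite("pics/w2.png",im);pickle.dump(c,open("w2.pkl","wb"))
s=camrig.snapshot("side")[:,:,::-1]
o=np.zeros((420,800,3),np.uint8);o[:,:450]=im[:,60:510];o[:420,460:800]=cv2.resize(s[100:260,215:345],(340,420))
cv2.imwrite("pics/z3.png",o)
E
```

```text
time_s: 5.15
eef_pos: [0.4705, 0.0033, 0.251]
orientation: [[1.0, -0.004, 0.001], [-0.004, -1.0, -0.0], [0.001, 0.0, -1.0]]
contact_force: [-0.5, -0.4, -4.2]
opening: 0.0579
gripper_force: 68.2
```

View pics/z3.png

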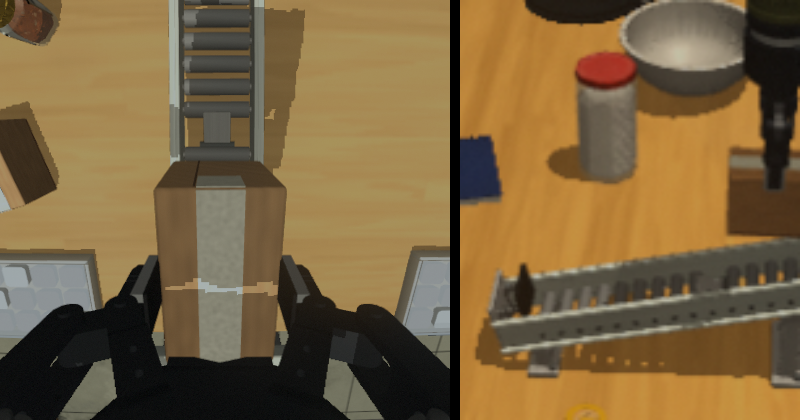

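The wrist view shows the carton held square over the lane: its front-top edge is at (154–286,187) in the crop, with the rails at cols 170–264. I'll measure the lane centre against the tool in this picture.

```bash
python3 - <<'E'
from h import *
import pickle
c=pickle.load(open("w2.pkl","rb")); im=cv2.imread("pics/w2.png"); h=cv2.cvtColor(im,cv2.COLOR_BGR2HSV)
print(c['eye'],c['orientation'].round(4).tolist())
O=np.array([.7365,.0037,.055])
for r in range(5,150,12):
    s=h[r,222:332,1]<75; x=np.where(s)[0]+222
    # keep run containing rails: outermost low-saturation
    L,R=x.min(),x.max()+1
    l=lanehit("wrist",[[L-.5,r],[R-.5,r]],.02,O,0.,c); print(r,L,R,l.round(4).tolist(), (l[:,1].mean()*1000).round(2))
g=cv2.cvtColor(im,cv2.COLOR_BGR2GRAY)
print("V row100",g[100,226:250].tolist(),g[100,306:330].tolist())
# held carton front top edge
for zt in (.271,.276): print(plane("wrist",[[214.5,188],[345.5,186.5]],[zt]*2,c).round(4).tolist())
E
```

```text
[0.55199218 0.00246232 0.39788943] [[-0.0032, 0.9498, 0.3128], [-1.0, -0.0031, -0.0009], [0.0001, -0.3128, 0.9498]]
5 228 324 [[-0.1025, 0.0445, 0.02], [-0.1029, -0.0404, 0.02]] 2.06
17 229 324 [[-0.1131, 0.0437, 0.02], [-0.1134, -0.0404, 0.02]] 1.65
29 229 324 [[-0.1236, 0.0437, 0.02], [-0.1239, -0.0404, 0.02]] 1.69
41 229 324 [[-0.134, 0.0438, 0.02], [-0.1344, -0.0404, 0.02]] 1.73
53 229 325 [[-0.1445, 0.0439, 0.02], [-0.1449, -0.0413, 0.02]] 1.32
65 229 324 [[-0.155, 0.044, 0.02], [-0.1554, -0.0404, 0.02]] 1.8
77 229 324 [[-0.1655, 0.0441, 0.02], [-0.1659, -0.0405, 0.02]] 1.84
89 229 324 [[-0.1761, 0.0443, 0.02], [-0.1764, -0.0405, 0.02]] 1.88
101 229 324 [[-0.1866, 0.0444, 0.02], [-0.1869, -0.0405, 0.02]] 1.92
113 230 324 [[-0.1972, 0.0436, 0.02], [-0.1975, -0.0406, 0.02]] 1.51
125 230 324 [[-0.2078, 0.0438, 0.02], [-0.2081, -0.0407, 0.02]] 1.55
137 230 324 [[-0.2185, 0.0439, 0.02], [-0.2188, -0.0407, 0.02]] 1.59
149 230 324 [[-0.2292, 0.0441, 0.02], [-0.2295, -0.0408, 0.02]] 1.63
V row100 [140, 140, 140, 154, 168, 172, 172, 172, 172, 170, 170, 172, 160, 110, 62, 62, 62, 62, 108, 134, 112, 94, 93, 93] [91, 91, 92, 89, 56, 57, 58, 60, 81, 116, 116, 114, 111, 120, 120, 121, 123, 117, 87, 92, 92, 93, 91, 92]
[[0.5191, 0.0312, 0.271], [0.5196, -0.0264, 0.271]]
[[0.5204, 0.0301, 0.276], [0.5208, -0.0253, 0.276]]
```

```bash
echo '[[0.04, 0, -0.0022, 0.02, 0], [0.04, 0, -0.0022, 0.04, 0], [0.04, 0, -0.0022, 0.04, 0], [0.04, 0, -0.0022, 0.04, 0]]' | python3 jog.py
python3 - <<'E'
from h import *
import pickle
c=camrig.get_calibration("wrist"); im=camrig.snapshot("wrist")[:,:,::-1].copy(); cv2.imwrite("pics/w3.png",im)
h=cv2.cvtColor(im,cv2.COLOR_BGR2HSV);g=cv2.cvtColor(im,cv2.COLOR_BGR2GRAY)
print(c['eye'])
O=np.array([.7365,.0037,.055])
for r in range(5,150,24):
    x=np.where(h[r,210:350,1]<75)[0]+210
    L,R=x.min(),x.max()+1
    l=lanehit("wrist",[[L-.5,r],[R-.5,r]],.02,O,0.,c); print(r,L,R,l[0,0].round(4),l[:,1].round(4).tolist(), (l[:,1].mean()*1000).round(2))
cv2.imwrite("pics/z4.png",cv2.resize(im[0:200,180:380],None,fx=3,fy=3,interpolation=cv2.INTER_CUBIC))
E
```

```text
time_s: 5.58
eef_pos: [0.4696, 0.0057, 0.2092]
orientation: [[1.0, -0.004, -0.004], [-0.004, -1.0, 0.0], [-0.004, -0.0, -1.0]]
contact_force: [-0.2, -0.1, -4.6]
opening: 0.0579
gripper_force: 68.2
[0.55169518 0.00471636 0.35576679]
5 223 336 -0.1179 [0.0437, -0.0409] 1.37
29 223 336 -0.1357 [0.0438, -0.041] 1.42
53 223 335 -0.1534 [0.044, -0.0403] 1.86
77 223 336 -0.1712 [0.0442, -0.0411] 1.54
101 224 335 -0.1891 [0.0437, -0.0405] 1.6
125 224 335 -0.2071 [0.044, -0.0406] 1.66
149 224 335 -0.2252 [0.0443, -0.0408] 1.72
```

View pics/z4.png

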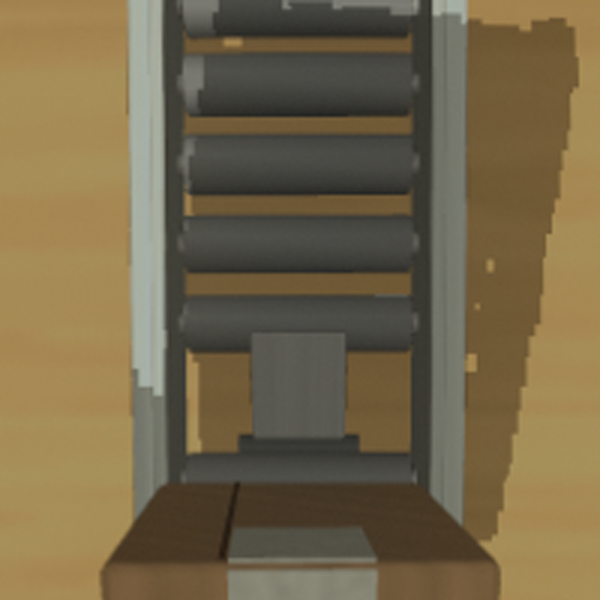

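The view is centred: rails at 130–466 (centre 298), dog centre 298, carton edges centre about 299. I'll lower until it touches.

```bash
echo '[[0.04, 0, 0, 0.01, 0], [0.04, 0, 0, 0.018, 0], [0.04, 0, 0, 0.02, 0], [0.04, 0, 0, 0.02, 0]]' | python3 jog.py | egrep 'eef|cont|time'
echo '[[0.04, 0, 0, 0.002, 0], [0.04, 0, 0, 0.004, 0], [0.04, 0, 0, 0.004, 0]]' | python3 jog.py| egrep 'eef|cont|ori'
echo '[[0.04, 0, 0, 0.002, 0], [0.04, 0, 0, 0.004, 0], [0.04, 0, 0, 0.004, 0]]' | python3 jog.py| egrep 'eef|cont|ori'
```

```text
time_s: 5.97
eef_pos: [0.4699, 0.0063, 0.1896]
contact_force: [-0.6, 0.7, -4.4]
eef_pos: [0.4705, 0.0063, 0.1864]
orientation: [[1.0, -0.003, -0.0], [-0.003, -1.0, 0.0], [-0.0, -0.0, -1.0]]
contact_force: [0.1, 0.6, -5.7]
eef_pos: [0.4709, 0.0062, 0.1834]
orientation: [[1.0, -0.003, 0.001], [-0.003, -1.0, -0.0], [0.001, 0.0, -1.0]]
contact_force: [0.0, 1.2, -1.6]
```

```bash
echo '[[0.04, 0, 0, 0.002, 0], [0.04, 0, 0, 0.004, 0], [0.04, 0, 0, 0.004, 0]]' | python3 jog.py| egrep 'eef|cont'
echo '[[0.04, 0, 0, 0.002, 0], [0.04, 0, 0, 0.004, 0], [0.04, 0, 0, 0.004, 0]]' | python3 jog.py| egrep 'eef|cont|ori|time'
```

```text
eef_pos: [0.4725, 0.0063, 0.1818]
contact_force: [0.1, 1.5, 7.0]
time_s: 6.97
eef_pos: [0.4738, 0.0064, 0.1793]
orientation: [[1.0, -0.003, 0.009], [-0.003, -1.0, 0.0], [0.009, -0.0, -1.0]]
contact_force: [1.8, 3.1, 11.3]
```

```bash
echo '[[0.062, 0, 0, 0, 0], [0.066, 0, 0, 0, 0], [0.075, 0, 0, 0, 0], [0.085, 0, 0, 0, 0], [0.085, 0, 0, 0, 0], [0.085, 0, 0, 0, 0]]' | python3 jog.py
python3 - <<'E'
from h import *
im=camrig.snapshot("wrist")[:,:,::-1]; s=camrig.snapshot("side")[:,:,::-1]
o=np.zeros((420,800,3),np.uint8);o[:,:400]=im[:,80:480];o[:,410:800]=cv2.resize(s[120:250,225:365],(390,420),interpolation=cv2.INTER_CUBIC)
cv2.imwrite("pics/z5.png",o)
E
```

```text
time_s: 7.47
eef_pos: [0.4703, 0.0062, 0.1742]
orientation: [[1.0, -0.003, -0.001], [-0.003, -1.0, -0.0], [-0.001, 0.0, -1.0]]
contact_force: [0.3, 0.3, -0.0]
opening: 0.0848
gripper_force: 0.0
```

View pics/z5.png

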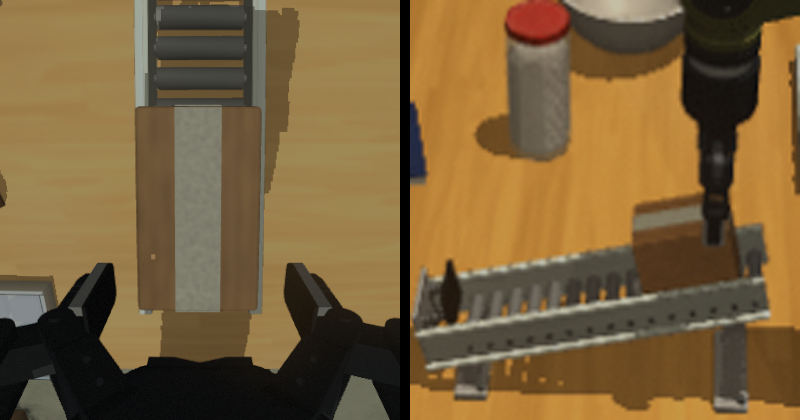

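It's standing flat between the rails on the dog's ramp, front edge at row 107 in the wrist view. Now I'll go up, back, close the fingers and come down behind it.

```bash
echo '[[0.085, 0, 0, -0.035, 0], [0.085, 0, 0, -0.07, 0], [0.085, 0, 0, -0.07, 0], [0.0, -0.04, 0, -0.07, 0], [0.0, -0.078, 0, -0.07, 0], [0.0, -0.078, 0, -0.07, 0], [0.0, -0.078, 0, -0.07, 0], [0.0, -0.078, 0, -0.07, 0], [0.0, -0.078, 0, -0.07, 0], [0.0, -0.078, 0, -0.038, 0], [0.0, -0.078, 0, -0.008, 0], [0.0, -0.078, 0, -0.008, 0], [0.0, -0.078, 0, -0.008, 0]]' | python3 jog.py
echo '[[0.0, 0.01, 0, 0, 0], [0.0, 0.02, 0, 0, 0], [0, 0.025, 0, 0, 0], [0, 0.025, 0, 0, 0]]' | python3 jog.py|egrep 'eef|cont'
```

```text
time_s: 8.65
eef_pos: [0.392, 0.0066, 0.1812]
orientation: [[1.0, -0.003, -0.005], [-0.003, -1.0, 0.001], [-0.005, -0.001, -1.0]]
contact_force: [0.3, 0.6, -0.6]
opening: -0.0001
gripper_force: 0.0
eef_pos: [0.4195, 0.0062, 0.1847]
contact_force: [0.5, -0.0, 0.3]
```

```bash
echo '[[0, 0.006, 0, 0.0014, 0], [0, 0.012, 0, 0.0028, 0], [0, 0.018, 0, 0.0042, 0], [0, 0.024, 0, 0.0056, 0], [0, 0.03, 0, 0.007, 0]]' | python3 jog.py|egrep 'eef|cont'
echo '[[0, 0.006, 0, 0.0014, 0], [0, 0.012, 0, 0.0028, 0], [0, 0.018, 0, 0.0042, 0], [0, 0.024, 0, 0.0056, 0], [0, 0.03, 0, 0.007, 0]]' | python3 jog.py|egrep 'eef|cont'
python3 - <<'E'
from h import *
s=camrig.snapshot("side")[:,:,::-1];w=camrig.snapshot("wrist")[:,:,::-1]
o=np.zeros((420,800,3),np.uint8);o[:,:400]=w[:,80:480];o[:,410:800]=cv2.resize(s[120:250,225:365],(390,420),interpolation=cv2.INTER_CUBIC)
cv2.imwrite("pics/z6.png",o)
E
```

```text
eef_pos: [0.4479, 0.0063, 0.1755]
contact_force: [-1.7, -0.3, 0.2]
eef_pos: [0.4781, 0.0062, 0.1684]
contact_force: [0.1, 0.5, 0.4]
```

View pics/z6.png

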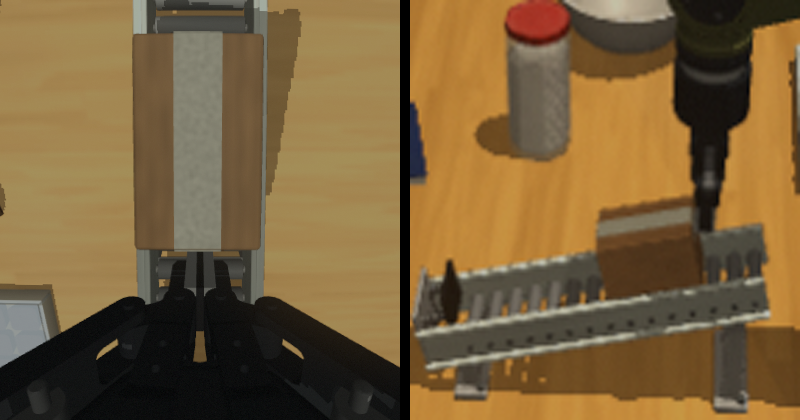

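The carton is just ahead of the fingers (rear edge at row 248 in the wrist view), crossing the dog. I'll keep following it.

```bash
echo '[[0, 0.007, 0, 0.0016, 0], [0, 0.014, 0, 0.0033, 0], [0, 0.021, 0, 0.0049, 0], [0, 0.028, 0, 0.0066, 0], [0, 0.035, 0, 0.0082, 0]]' | python3 jog.py|egrep 'eef|cont'
echo '[[0, 0.006, 0, 0.0014, 0], [0, 0.012, 0, 0.0028, 0], [0, 0.018, 0, 0.0042, 0], [0, 0.024, 0, 0.0056, 0], [0, 0.028, 0, 0.0066, 0], [0, 0.028, 0, 0.0066, 0]]' | python3 jog.py|egrep 'eef|cont|time'
cat > loc.py <<'E'
from h import *
def strip():
    "lane x range of white strip pixels on carton tops in top view (plane h=75mm)"
    im=camrig.snapshot("top")[:,:,::-1]; h=cv2.cvtColor(im.copy(),cv2.COLOR_BGR2HSV)
    O=np.array([.7365,.0045,.055]); out=[]
    col=275
    m=np.zeros(h.shape[:2],np.uint8); w=h[130:290,250:310]; m[130:290,250:310]=((w[...,0]>6)&(w[...,0]<22)&(w[...,1]>70)&(w[...,2]>60)).astype(np.uint8)
    return im,m
E
python3 - <<'E'
from loc import *
im,m=strip(); cv2.imwrite("pics/t2.png",im)
O=np.array([.7365,.0045,.055])
h=cv2.cvtColor(im.copy(),cv2.COLOR_BGR2HSV)
for r in range(135,280,3):
    p=lanehit("top",[[275,r]],.075,O,0.)[0,0]; print(r,p.round(3),[tuple(h[r,c]) for c in (264,268,274,280,285)].__repr__().replace('np.uint8',''))
E
```

```text
eef_pos: [0.5133, 0.0061, 0.1602]
contact_force: [-0.3, 0.7, 0.4]
time_s: 10.83
eef_pos: [0.5411, 0.006, 0.1536]
contact_force: [0.4, 0.1, 0.4]
135 0.038 [((18), (135), (168)), ((17), (134), (167)), ((17), (134), (167)), ((17), (132), (168)), ((17), (134), (168))]
138 0.028 [((17), (132), (168)), ((17), (133), (169)), ((17), (132), (170)), ((18), (130), (171)), ((18), (130), (171))]
141 0.019 [((19), (27), (150)), ((18), (29), (147)), ((18), (29), (151)), ((18), (30), (153)), ((17), (34), (142))]
144 0.01 [((18), (29), (105)), ((15), (28), (91)), ((18), (28), (91)), ((16), (28), (117)), ((19), (27), (105))]
147 0.0 [((24), (20), (65)), ((16), (31), (90)), ((18), (29), (89)), ((18), (28), (91)), ((24), (24), (157))]
150 -0.009 [((15), (24), (43)), ((10), (25), (31)), ((10), (23), (34)), ((10), (23), (33)), ((25), (22), (151))]
153 -0.018 [((0), (30), (17)), ((10), (51), (15)), ((30), (17), (15)), ((90), (17), (15)), ((24), (28), (138))]
156 -0.027 [((150), (21), (12)), ((120), (20), (13)), ((30), (18), (14)), ((30), (18), (14)), ((21), (28), (148))]
159 -0.036 [((17), (136), (150)), (
[... 3955 characters left out ...]
 (85)), ((27), (96), (88))]
264 -0.329 [((26), (96), (64)), ((27), (99), (67)), ((27), (96), (88)), ((28), (95), (83)), ((28), (98), (73))]
267 -0.336 [((15), (22), (46)), ((10), (31), (49)), ((10), (16), (47)), ((20), (34), (45)), ((27), (93), (55))]
270 -0.344 [((26), (96), (82)), ((26), (77), (80)), ((27), (94), (79)), ((23), (43), (53)), ((10), (20), (38))]
273 -0.352 [((27), (94), (84)), ((26), (93), (85)), ((26), (99), (85)), ((27), (95), (78)), ((26), (97), (66))]
276 -0.359 [((26), (95), (86)), ((26), (95), (86)), ((27), (97), (84)), ((27), (97), (79)), ((27), (100), (69))]
279 -0.367 [((27), (97), (84)), ((27), (95), (86)), ((27), (96), (85)), ((26), (98), (81)), ((27), (98), (73))]
```

```bash
cat > loc.py <<'E'
from h import *
O=np.array([.7365,.0045,.055])
def front():
    h=cv2.cvtColor(camrig.snapshot("top")[:,:,::-1].copy(),cv2.COLOR_BGR2HSV)
    # brown carton top at flank columns
    ok=[all(6<=h[r,c,0]<=16 and h[r,c,1]>90 and 95<h[r,c,2]<215 for c in (265,266,281)) for r in range(145,285)]
    rs=np.where(ok)[0]+145
    return rs, lanehit("top",[[275,rs.min()-.5],[275,rs.max()+.5]],.075,O,0.)[:,0].round(4) if len(rs) else None
if __name__=="__main__": print(observe()['time_s'],*front())
E
echo '[[0, 0.006, 0, 0.0014, 0], [0, 0.012, 0, 0.0028, 0], [0, 0.016, 0, 0.0037, 0], [0, 0.016, 0, 0.0037, 0]]' | python3 jog.py|egrep 'eef|cont|time'
python3 loc.py
```

```text
time_s: 11.22
eef_pos: [0.5572, 0.006, 0.15]
contact_force: [0.6, -0.1, -0.4]
11.2167 [165 166 168 169 170 171 172 173 174 175 176 177 178 179 180 181 182 183
 184 233] [-0.0525 -0.2482]
```

```bash
echo '[[0, -0.01, 0, -0.03, 0], [0.03, -0.02, 0, -0.07, 0], [0.085, -0.03, -0.03, -0.1, -4], [0.085, -0.069, -0.264, -0.1, -15.7], [0.085, -0.069, -0.264, -0.1, -15.7], [0.085, -0.069, -0.264, -0.1, -15.7], [0.085, -0.069, -0.264, -0.1, -15.7], [0.085, -0.069, -0.264, -0.1, -15.7], [0.085, -0.069, -0.264, -0.1, -15.7], [0.085, -0.069, -0.264, -0.06, -15.7], [0.085, -0.069, -0.264, -0.02, -15.7], [0.085, -0.069, -0.264, 0.02, -15.7], [0.085, -0.069, -0.264, 0.02, -15.7], [0.085, -0.069, -0.264, 0.02, -15.7]]' | python3 jog.py
python3 loc.py
python3 - <<'E'
from h import *
import pickle
im=camrig.snapshot("top")[:,:,::-1].copy();cv2.imwrite("pics/t3.png",im);hsv=cv2.cvtColor(im,cv2.COLOR_BGR2HSV)
s=camrig.snapshot("side");cv2.imwrite("pics/s3.png",s[:,:,::-1])
E
```

```text
time_s: 12.43
eef_pos: [0.4864, 0.2694, 0.1279]
orientation: [[0.963, 0.268, -0.005], [0.268, -0.963, -0.002], [-0.006, 0.001, -1.0]]
contact_force: [0.7, 0.1, 0.6]
opening: 0.0851
gripper_force: 0.0
12.4333 [149 150 151 152 153 154 155 156 157 158 159 160 161 162 163 164 165 166
 167 168 169 170 171 172 173 174 175 176 177 178 180 181 182 183 184 185
 186 187 188 189 210 240] [-0.0042 -0.267 ]
```

The first carton's front reads lane x of about -0.004, so it is at the bumper. Now to grasp A.

```bash
echo '[[0.085, 0.002, 0, 0.035, 0], [0.085, 0.002, 0, 0.068, 0], [0.085, 0.002, 0, 0.078, 0], [0.085, 0.002, 0, 0.078, 0], [0.04, 0.002, 0, 0.078, 0], [0.04, 0.002, 0, 0.078, 0], [0.04, 0.002, 0, 0.078, 0], [0.04, 0.002, 0, 0.078, 0], [0.04, 0.002, 0, 0.078, 0], [0.04, 0.002, 0, 0.078, 0], [0.04, 0.002, 0, 0.078, 0], [0.04, 0.002, 0, 0.078, 0]]' | python3 jog.py
```

```text
time_s: 13.58
eef_pos: [0.4926, 0.2722, 0.0559]
orientation: [[0.963, 0.268, 0.006], [0.268, -0.963, 0.003], [0.006, -0.001, -1.0]]
contact_force: [-1.8, 1.8, 7.3]
opening: 0.0582
gripper_force: 66.1
```

```bash
echo '[[0.04, 0, 0, -0.02, 0], [0.04, 0, 0, -0.06, 0], [0.04, 0, 0, -0.1, 0], [0.04, 0, 0, -0.14, 0], [0.04, 0, 0, -0.18, 0], [0.04, -0.09, 0.249, -0.2, 15.7], [0.04, -0.09, 0.249, -0.2, 15.7], [0.04, -0.09, 0.249, -0.2, 15.7], [0.04, -0.09, 0.249, -0.2, 15.7], [0.04, -0.09, 0.249, -0.2, 15.7], [0.04, -0.09, 0.249, -0.2, 15.7], [0.04, -0.09, 0.249, -0.2, 15.7], [0.04, -0.09, 0.249, -0.2, 15.7], [0.04, -0.09, 0.249, -0.16, 15.7], [0.04, -0.09, 0.249, -0.16, 15.7], [0.04, -0.09, 0.249, -0.16, 15.7]]' | python3 jog.py
python3 loc.py
python3 - <<'E'
from h import *
c=camrig.get_calibration("wrist"); im=camrig.snapshot("wrist")[:,:,::-1].copy(); cv2.imwrite("pics/w5.png",im)
h=cv2.cvtColor(im,cv2.COLOR_BGR2HSV)
O=np.array([.7365,.0037,.055])
for r in (125,140,149):
    x=np.where(h[r,210:350,1]<75)[0]+210
    l=lanehit("wrist",[[x.min()-.5,r],[x.max()+.5,r]],.02,O,0.,c); print(r,x.min(),x.max()+1,l[:,1].round(4).tolist(), (l[:,1].mean()*1000).round(2))
b=h[195:200,:,:]; 
for r in (195,200,210):
    x=np.where((h[r,190:370,0]<17)&(h[r,190:370,1]>90))[0]+190; print("carton",r,x.min(),x.max())
    
E
```

```text
time_s: 14.92
eef_pos: [0.4676, 0.0074, 0.2089]
orientation: [[1.0, -0.002, -0.007], [-0.002, -1.0, 0.001], [-0.007, -0.001, -1.0]]
contact_force: [-0.4, 0.3, -5.1]
opening: 0.0581
gripper_force: 68.5
14.9167 [149 150 151 152 153 154 155 156 157 158 159 160 161 162 163 164 165 166
 167 168 169 170 171 172 173 174 175 176 177 178 180 181 182 183 184 185
 186 187 188 189 210 266 267 268 269 270 271 281 282 284] [-0.0042 -0.3806]
125 227 337 [0.0439, -0.0407] 1.61
140 227 337 [0.0441, -0.0408] 1.62
149 227 337 [0.0442, -0.0409] 1.62
carton 195 215 344
carton 200 216 344
carton 210 217 342
```

```bash
echo '[[0.04, 0.002, 0.0012, 0.01, 0], [0.04, 0.002, 0.0012, 0.018, 0], [0.04, 0.002, 0.0012, 0.02, 0], [0.04, 0.002, 0.0012, 0.022, 0], [0.04, 0.002, 0.0012, 0.024, 0], [0.04, 0.002, 0.0012, 0.024, 0]]' | python3 jog.py|egrep 'eef|cont'
echo '[[0.04, 0, 0, 0.002, 0], [0.04, 0, 0, 0.004, 0], [0.04, 0, 0, 0.006, 0], [0.04, 0, 0, 0.006, 0]]' | python3 jog.py| egrep 'eef|cont'
echo '[[0.04, 0, 0, 0.002, 0], [0.04, 0, 0, 0.004, 0], [0.04, 0, 0, 0.006, 0], [0.04, 0, 0, 0.006, 0]]' | python3 jog.py| egrep 'eef|cont'
```

```text
eef_pos: [0.4721, 0.0056, 0.1878]
contact_force: [0.7, -0.8, -5.1]
eef_pos: [0.4728, 0.0054, 0.1833]
contact_force: [-0.2, 0.9, -0.3]
eef_pos: [0.4749, 0.0055, 0.1802]
contact_force: [1.3, 0.9, 9.2]
```

Contact behaves as it did with the first carton, so I'll release, then rise and go behind.

```bash
echo '[[0.062, 0, 0, 0, 0], [0.066, 0, 0, 0, 0], [0.075, 0, 0, 0, 0], [0.085, 0, 0, 0, 0], [0.085, 0, 0, 0, 0], [0.085, 0, 0, 0, 0]]' | python3 jog.py|egrep 'eef|cont|time'
echo '[[0.085, 0, 0, -0.035, 0], [0.085, 0, 0, -0.07, 0], [0.085, 0, 0, -0.07, 0], [0.0, -0.04, 0, -0.07, 0], [0.0, -0.078, 0, -0.07, 0], [0.0, -0.078, 0, -0.07, 0], [0.0, -0.078, 0, -0.07, 0], [0.0, -0.078, 0, -0.07, 0]]' | python3 jog.py|egrep 'eef|open'
python3 - <<'E'
from h import *
s=camrig.snapshot("side")[:,:,::-1];t=camrig.snapshot("top")[:,:,::-1]
o=np.zeros((560,790,3),np.uint8);o[:,:280]=cv2.resize(t[140:280,240:310],None,fx=4,fy=4,interpolation=cv2.INTER_CUBIC)
o[:420,290:790]=cv2.resize(s[150:260,225:365],(500,420),interpolation=cv2.INTER_CUBIC)
cv2.imwrite("pics/z7.png",o)
E
```

```text
time_s: 16.68
eef_pos: [0.472, 0.0055, 0.1758]
contact_force: [0.2, 0.1, -0.6]
eef_pos: [0.3945, 0.0057, 0.2465]
opening: 0.0251
```

View pics/z7.png

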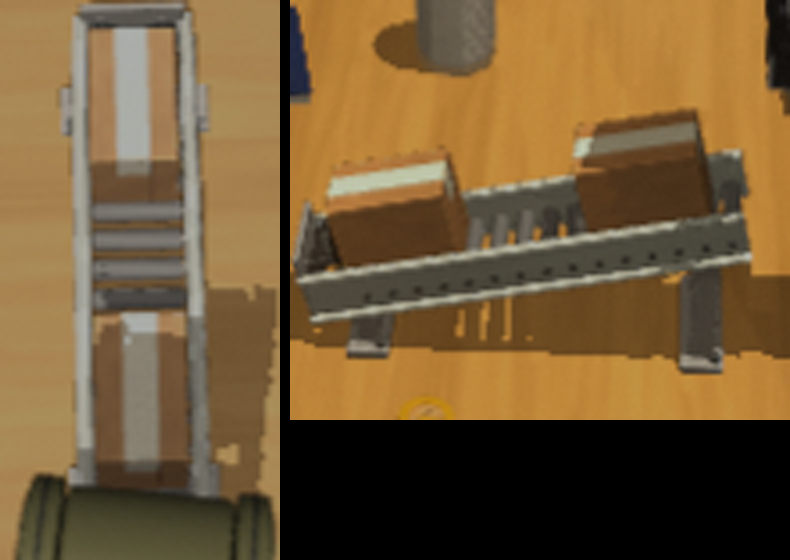

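Both cartons stand in the lane: the first at the bumper (top crop rows 25–170), the second at the entry (rows 315–465). Now to push the second.

```bash
echo '[[0, 0, 0, 0.03, 0], [0, 0, 0, 0.064, 0], [0, 0, 0, 0.064, 0], [0, 0.012, 0, 0.064, 0], [0, 0.025, 0, 0.064, 0], [0, 0.025, 0, 0.064, 0]]' | python3 jog.py
echo '[[0, 0.006, 0, 0.0014, 0], [0, 0.012, 0, 0.0028, 0], [0, 0.018, 0, 0.0042, 0], [0, 0.024, 0, 0.0056, 0], [0, 0.03, 0, 0.007, 0]]' | python3 jog.py|egrep 'eef|cont'
echo '[[0, 0.006, 0, 0.0014, 0], [0, 0.012, 0, 0.0028, 0], [0, 0.018, 0, 0.0042, 0], [0, 0.024, 0, 0.0056, 0], [0, 0.03, 0, 0.007, 0]]' | python3 jog.py|egrep 'eef|cont'
echo '[[0, 0.006, 0, 0.0014, 0], [0, 0.012, 0, 0.0028, 0], [0, 0.018, 0, 0.0042, 0], [0, 0.024, 0, 0.0056, 0], [0, 0.03, 0, 0.007, 0]]' | python3 jog.py|egrep 'eef|cont'
```

```text
time_s: 17.95
eef_pos: [0.4214, 0.0055, 0.1835]
orientation: [[1.0, -0.003, 0.001], [-0.003, -1.0, -0.0], [0.001, 0.0, -1.0]]
contact_force: [-0.7, 0.7, 0.2]
opening: 0.0001
gripper_force: 0.0
eef_pos: [0.4496, 0.0056, 0.1752]
contact_force: [-1.2, 0.9, 0.4]
eef_pos: [0.4798, 0.0055, 0.1679]
contact_force: [0.5, -0.3, 0.2]
eef_pos: [0.5098, 0.0054, 0.161]
contact_force: [0.3, 0.1, -0.2]
```

```bash
echo '[[0, 0.005, 0, 0.0012, 0], [0, 0.01, 0, 0.0023, 0], [0, 0.014, 0, 0.0033, 0], [0, 0.014, 0, 0.0033, 0]]' | python3 jog.py|egrep 'eef|cont'
echo '[[0, 0.002, 0, 0.0005, 0], [0, 0.004, 0, 0.0009, 0], [0, 0.006, 0, 0.0014, 0], [0, 0.006, 0, 0.0014, 0]]' | python3 jog.py|egrep 'eef|cont'
echo '[[0, 0.002, 0, 0.0005, 0], [0, 0.004, 0, 0.0009, 0], [0, 0.004, 0, 0.0009, 0]]' | python3 jog.py|egrep 'eef|cont'
echo '[[0, 0.002, 0, 0.0005, 0], [0, 0.004, 0, 0.0009, 0], [0, 0.004, 0, 0.0009, 0]]' | python3 jog.py|egrep 'eef|cont'
```

```text
eef_pos: [0.5238, 0.0053, 0.1576]
contact_force: [-0.6, -0.4, 0.4]
eef_pos: [0.5294, 0.0053, 0.1564]
contact_force: [-0.4, 0.5, 0.1]
eef_pos: [0.5334, 0.0053, 0.1555]
contact_force: [-0.1, 0.1, 0.2]
eef_pos: [0.5375, 0.0053, 0.1546]
contact_force: [0.2, 0.5, -0.8]
```

```bash
echo '[[0, 0.002, 0, 0.0005, 0], [0, 0.004, 0, 0.0009, 0], [0, 0.004, 0, 0.0009, 0]]' | python3 jog.py|egrep 'eef|cont'
echo '[[0, 0.002, 0, 0.0005, 0], [0, 0.003, 0, 0.0007, 0], [0, 0.003, 0, 0.0007, 0]]' | python3 jog.py|egrep 'eef|cont'
echo '[[0, 0.001, 0, 0.0002, 0], [0, 0.002, 0, 0.0005, 0], [0, 0.002, 0, 0.0005, 0]]' | python3 jog.py|egrep 'eef|cont'
python3 loc.py
```

```text
eef_pos: [0.5415, 0.0053, 0.1537]
contact_force: [-0.5, 0.2, 0.7]
eef_pos: [0.5443, 0.0053, 0.153]
contact_force: [-1.0, -0.0, -0.2]
eef_pos: [0.5463, 0.0053, 0.1525]
contact_force: [0.5, -0.3, 0.3]
21.1167 [148 149 150 151 152 153 154 155 156 157 158 159 160 161 162 163 164 165
 166 167 168 169 170 171 172 173 174 175 176 177 178 179 181 182 183 184
 185 186 187 188 189] [-0.0011 -0.1258]
```

```bash
cat > rear.py <<'E'
from h import *
O=np.array([.7365,.0045,.055])
c=camrig.get_calibration("wrist"); o=observe(); im=camrig.snapshot("wrist")[:,:,::-1].copy()
h=cv2.cvtColor(im,cv2.COLOR_BGR2HSV)
for col in (228,236,330):
    b=np.where((h[:300,col,0]<18)&(h[:300,col,1]>80)&(h[:300,col,2]>60))[0]
    print(col,b.max(),(lanehit("wrist",[[col,b.max()+.5]],.075,O,0.,c)[0]).round(4), h[b.max()-2:b.max()+6,col].tolist())
print(o['time_s'],o['eef_pos'],o['contact_force'])
E
python3 rear.py; python3 - <<'E'
from h import *
import cv2
im=cv2.imread("pics/z6.png")
E
```

```text
228 252 [-0.1954  0.0246  0.075 ] [[17, 127, 104], [16, 126, 99], [16, 127, 90], [18, 94, 73], [27, 34, 75], [34, 25, 81], [37, 28, 83], [37, 27, 84]]
236 253 [-0.1959  0.0208  0.075 ] [[16, 126, 103], [17, 130, 96], [17, 117, 72], [25, 48, 58], [35, 27, 57], [34, 31, 57], [30, 31, 57], [35, 27, 57]]
330 253 [-0.196  -0.0236  0.075 ] [[17, 125, 110], [16, 125, 104], [16, 126, 103], [20, 66, 89], [27, 27, 93], [33, 29, 98], [33, 29, 98], [33, 28, 99]]
21.1667 [0.54621659 0.0053167  0.15248022] [-0.32279826  0.12237438  0.13341321]
```

```bash
for i in 1; do echo '[[0, 0.001, 0, 0.0002, 0], [0, 0.002, 0, 0.0005, 0], [0, 0.002, 0, 0.0005, 0]]' | python3 jog.py|egrep 'eef|cont'; done
echo '[[0, 0.001, 0, 0.0002, 0], [0, 0.002, 0, 0.0005, 0], [0, 0.002, 0, 0.0005, 0]]' | python3 jog.py|egrep 'eef|cont'
python3 rear.py
```

```text
eef_pos: [0.5481, 0.0053, 0.152]
contact_force: [-1.0, 0.1, 0.5]
eef_pos: [0.5499, 0.0052, 0.1516]
contact_force: [-2.8, -0.3, 2.0]
228 255 [-0.193   0.0246  0.075 ] [[16, 128, 100], [16, 130, 92], [17, 114, 78], [25, 41, 74], [38, 27, 76], [38, 26, 78], [40, 29, 80], [37, 28, 81]]
236 255 [-0.193   0.0208  0.075 ] [[17, 127, 104], [17, 128, 96], [17, 116, 79], [21, 59, 61], [30, 22, 57], [39, 32, 56], [35, 27, 57], [34, 31, 57]]
330 255 [-0.1931 -0.0237  0.075 ] [[17, 125, 110], [16, 125, 106], [16, 124, 105], [20, 64, 91], [33, 30, 95], [33, 26, 100], [35, 28, 101], [35, 30, 101]]
21.7167 [0.54994341 0.00523262 0.15156413] [-2.77219861 -0.34171294  1.95836014]
```

```bash
echo '[[0, 0.001, 0, 0.0002, 0], [0, 0.002, 0, 0.0005, 0], [0, 0.002, 0, 0.0005, 0], [0, 0.002, 0, 0.0005, 0]]' | python3 jog.py|egrep 'eef|cont'
echo '[[0, 0.001, 0, 0.0002, 0], [0, 0.0015, 0, 0.0003, 0], [0, 0.0015, 0, 0.0003, 0], [0, 0.0015, 0, 0.0003, 0]]' | python3 jog.py|egrep 'eef|cont'
```

```text
eef_pos: [0.5518, 0.0051, 0.1511]
contact_force: [-5.7, -0.6, 4.4]
eef_pos: [0.553, 0.0051, 0.1509]
contact_force: [-7.1, -1.3, 5.0]
```

```bash
python3 rear.py
```

```text
228 255 [-0.1899  0.0244  0.075 ] [[16, 129, 103], [17, 130, 96], [16, 126, 89], [18, 72, 71], [34, 27, 67], [34, 29, 71], [34, 25, 71], [34, 28, 72]]
236 255 [-0.1899  0.0206  0.075 ] [[16, 125, 106], [16, 126, 101], [16, 126, 95], [18, 93, 66], [30, 32, 55], [39, 31, 57], [39, 31, 57], [34, 31, 57]]
330 255 [-0.19   -0.0239  0.075 ] [[16, 126, 111], [16, 126, 107], [16, 128, 102], [19, 88, 84], [27, 30, 95], [33, 28, 102], [33, 25, 101], [35, 28, 102]]
22.4333 [0.55295779 0.00506305 0.15086589] [-7.05280575 -1.27326911  4.99815643]
```

```bash
echo '[[0, 0.001, 0, 0.0002, 0], [0, 0.0015, 0, 0.0003, 0], [0, 0.0015, 0, 0.0003, 0], [0, 0.0015, 0, 0.0003, 0]]' | python3 jog.py|egrep 'eef|cont'
echo '[[0, 0.001, 0, 0.0002, 0], [0, 0.0012, 0, 0.0002, 0], [0, 0.0012, 0, 0.0002, 0], [0, 0.0012, 0, 0.0002, 0]]' | python3 jog.py|egrep 'eef|cont'
python3 rear.py|cut -c1-40
```

```text
eef_pos: [0.5541, 0.0051, 0.1506]
contact_force: [-7.8, -1.5, 5.4]
eef_pos: [0.5549, 0.005, 0.1504]
contact_force: [-8.4, -1.2, 6.9]
228 255 [-0.1878  0.0244  0.075 ] [[16, 
236 255 [-0.1878  0.0206  0.075 ] [[16, 
330 255 [-0.1879 -0.0239  0.075 ] [[17, 
23.15 [0.55493785 0.00503727 0.15037847]
```

```bash
echo '[[0, 0.001, 0, 0.0002, 0], [0, 0.0014, 0, 0.0003, 0], [0, 0.0014, 0, 0.0003, 0], [0, 0.0014, 0, 0.0003, 0]]' | python3 jog.py|egrep 'eef|cont'
python3 rear.py|cut -c1-40
echo '[[0, -0.002, 0, -0.0005, 0], [0, -0.005, 0, -0.0012, 0], [0, -0.008, 0, -0.002, 0], [0, -0.01, 0, -0.003, 0], [0, -0.012, 0, -0.003, 0], [0, -0.012, 0, -0.003, 0]]' | python3 jog.py|egrep 'eef|cont'
python3 rear.py|cut -c1-40; python3 loc.py
```

```text
eef_pos: [0.5554, 0.005, 0.1503]
contact_force: [-14.0, -1.8, 10.2]
228 256 [-0.1878  0.0243  0.075 ] [[16, 
236 256 [-0.1878  0.0206  0.075 ] [[16, 
330 256 [-0.1879 -0.0239  0.075 ] [[16, 
23.5333 [0.55535416 0.00501248 0.1502584
eef_pos: [0.5459, 0.0054, 0.1529]
contact_force: [-0.1, -0.2, -0.2]
228 243 [-0.1916  0.0247  0.075 ] [[16, 
236 243 [-0.1916  0.0209  0.075 ] [[17, 
330 243 [-0.1917 -0.0236  0.075 ] [[17, 
24.0833 [0.5458976  0.00535964 0.1529337
24.1333 [146 148 149 150 151 152 153 154 155 156 157 158 159 160 161 162 163 164
 165 166 167 168 169 170 171 172 173 174 175 176 177 178 179 180 181 182
 183 184 185 186 187 188 189 248] [ 0.005  -0.2882]
```

After backing off, the rear sits 3.8 mm short of the 9 mm hard stop. That leaves the bumper pressed about 5 mm, as expected with the dog latched. I'll lift clear and recheck.

```bash
echo '[[0, -0.01, 0, -0.02, 0], [0, -0.02, 0, -0.05, 0], [0, -0.03, 0, -0.09, 0], [0, -0.03, 0, -0.12, 0], [0, -0.03, 0, -0.15, 0], [0, -0.03, 0, -0.15, 0], [0, -0.03, 0, -0.15, 0], [0, -0.03, 0, -0.15, 0]]' | python3 jog.py|egrep 'eef|cont'
python3 - <<'E'
from h import *
O=np.array([.7365,.0045,.055]);c=camrig.get_calibration("wrist");im=camrig.snapshot("wrist")[:,:,::-1].copy();cv2.imwrite("pics/w9.png",im);h=cv2.cvtColor(im,cv2.COLOR_BGR2HSV)
def lx(r): return lanehit("wrist",[[280,r]],.075,O,0.,c)[0,0].round(4)
b=[r for r in range(300) if all((h[r,k,0]<18)and(h[r,k,1]>80)and(h[r,k,2]>60) for k in(258,300))]
print(b[0],b[-1],lx(b[-1]+.5))
# dog: bright tongue rows (h=7mm) behind cartons
for r in range(b[-1]-2,b[-1]+40,3): print(r,lanehit("wrist",[[280,r]],.007,O,0.,c)[0,0].round(3),h[r,[262,272,280,288,300],2].tolist())
E
```

```text
eef_pos: [0.5157, 0.0054, 0.3022]
contact_force: [-0.1, -0.1, -0.3]
0 144 -0.1927
142 -0.182 [107, 132, 128, 126, 103]
145 -0.185 [59, 88, 97, 100, 58]
148 -0.189 [60, 66, 59, 59, 57]
151 -0.192 [60, 58, 57, 59, 59]
154 -0.195 [56, 86, 87, 86, 59]
157 -0.199 [109, 86, 87, 88, 109]
160 -0.202 [107, 87, 87, 87, 107]
163 -0.206 [109, 88, 87, 87, 107]
166 -0.209 [111, 87, 86, 87, 111]
169 -0.213 [111, 85, 88, 88, 111]
172 -0.216 [112, 86, 86, 87, 110]
175 -0.219 [112, 80, 80, 82, 110]
178 -0.223 [112, 56, 56, 57, 96]
181 -0.226 [67, 65, 64, 64, 62]
```

The dog tongue is fully exposed behind the cartons (lane x -0.194 to -0.221) with its nose at the rear face. The carton hasn't moved and the robot is clear, so I'm handing in.

```bash
python3 -c "
from station import ctrl, camrig, ticket, observe
print(ticket.job_done())"
```

```text
the job is handed in; nothing more can be done
None
```

I handed the job in with both cartons end to end against the bumper, the bumper pressed about 5 mm by my estimate, and the dog's tongue showing behind them; the hand-in returned no verdict, so success is not confirmed.

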